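# Jog the microscope focus drive

## Robot

A 6-joint arm with a two-finger parallel gripper is mounted at the origin on the work surface. World frame = base frame: x ahead of the robot, y to its left, z up, the work surface at z = 0. Lengths are in m, angles in rad, forces in N, time in s.
With the tool pointing down it reaches from about 0.3 to 0.825 m from the base axis. Payload 5.4 kg.
Tool frame: the origin (TCP) lies at the very end of the fingers, on their centre line; the grasp point (between the pads) lies 19 mm behind it; z points along the fingers, x is the direction in which the jaws open and shut, and the axes are right-handed (so a half turn about z gives the same grasp; the last joint's range is limited). The gripper opens to 92 mm and grips with 3 to 60 N. Pads are 20 mm wide; open, the fingers measure 128 mm over their backs; the gripper's body (75 mm by 189 mm) begins 69 mm behind the grasp point.
Start: joints at [-1.35, 0.158, 1.597, -0, 1.386, -0.21], TCP at [0.24, -0.522, 0.215] pointing down, gripper open.
Joint ranges: [-2.91, 2.91], [-0.94, 2.29], [0.18, 2.7], [-1.29, 4.43], [0.17, 2.64], [-3, 3]. Speed limits (rad/s): [2.57, 2.57, 3.14, 3.14, 3.14, 3.14].

## Interface

Orientations are given as a rotation vector (axis times angle).
In Python, from workcell import bot gives the robot as it stands. Calls block until the motion is done:
- bot.goto(position, orientation): joint-space move of the TCP to a pose.
- bot.line_to(position, rot=None, max_speed=0.15): straight line of the TCP; rot=None keeps the orientation; max_speed is the mean speed in m/s.
- bot.set_joints(angles): joint-space move.
- bot.set_gripper(opening, newtons=None): opening from 0.0 (shut) to 1.0 (fully open); newtons is the grip in N (None keeps the last); returns when the fingers have stopped.
- bot.hold(seconds).
- bot.inverse_kinematics(position, orientation): joint angles nearest the present ones, or None.
- bot.read_camera(name): name is "scene" or "top" or "wrist"; returns a dict with "pixels" (400x640x3 uint8, blue, green, red), "fx", "fy", "cx", "cy" (pixels), "R" (3x3) and "t" (3): a world point X has camera coordinates R X + t. Camera axes: x right, y down, z forward; pixel columns grow to the right and rows downward; lengths in m; the calibration is good to about 2 mm. A picture is of the moment at which its call begins. There is no depth.
A pose or a line that the arm cannot do raises bot.MotionError and nothing moves.
- bot.job_done(): hands the job in, once; it reports no verdict.
Readings, each from a call of its own:
- bot.current_clock(): time.
- bot.current_joints(): joint angles.
- bot.current_joint_vel(): joint speeds.
- bot.current_effort(): joint torques, N m.
- bot.current_ee_pos(): TCP position.
- bot.current_tool_rot(): TCP orientation.
- bot.current_contact_force(): force on the tool from outside, world axes, zero at the start.
- bot.current_ft_torque(): the same for the moment, N m.
- bot.current_opening(): opening from 0.0 (shut) to 1.0 (fully open).
Only numpy, scipy, OpenCV 4.12 (cv2) and the standard library are available. Lean on these libraries where they do the work, as an engineer would, in place of code of your own. Each camera call takes 0.05 s, during which the arm holds its last target.

## Task

Bring the microscope stage up with the focus drive: push the blue spring paddle well over towards the green dot on its box, keep it there for at least one second, then let go so that it springs back upright. Do not push it towards the red dot, and leave the yellow paddle on the similar box alone.

Things in the scene. Friction and masses are not known exactly. Their poses are not given: they have to be found in the camera images.
- focus_box: The controller with the blue paddle: fixed pale housing 105 mm (x) by 125 mm (y) by 40 mm high, flat on the desk, any of three places and turned. Origin: centre of its underside. The paddle stands over the centre of its top; the green dot lies on the top 43 mm towards the box's own +y, the red dot 43 mm towards -y (both flush). The top around the paddle is clear. Two other boxes of the same size (yellow paddle; black knob) stand nearby.
- focus_tip (a point): Centre of the blue paddle, a spring paddle 30 mm wide, 12 mm thick (along the direction of travel) and 34 mm tall on a steel stem; 83 mm above the desk when upright; paddle top at 100 mm, its lower edge at 66 mm, box top at 40 mm. It swings about an axis along the box's x, 45 mm below this point; this point travels about 18 mm to either side.
- focus_paddle (a joint): Swing of the blue paddle, rad: 0 upright (spring-centred), positive towards the green dot (box +y), stops at -0.42 and +0.42; 'well over' is beyond 0.25. The spring is light: about 4 N at the paddle's centre holds it at the stop, and it returns by itself at once.
- stage_tip (a point): Centre of the yellow paddle on the similar box, same sizes: a bystander to be left alone. 83 mm above the desk when upright.
There are look-alikes about, which are no part of the job. What is shaped like the focus_box but brown or orange is not meant.

How it is judged:
By the outcome, as a careful person would: the job done as asked, in the order asked, and still so for the second after the job is handed in, with the robot touching nothing.
It also fails if it takes over 32 s, if anything falls off the work surface, if the arm or the gripper's body presses on something with over 40 N, if the wrist force passes 120 N, or if a joint passes its speed limit or range.

## Working session

There is one attempt and no reset: what is moved stays moved. The work goes in short steps, each a Python script; the robot and the scene stay as the last script left them, time stands still between calls to the robot, and variables do not carry over. Pictures are saved under pics/ and viewed, and the job is handed in when it is done.

```bash
mkdir -p pics
python3 - <<'E'
from workcell import bot
import cv2,pickle
d={}
for n in ("scene","top"):
    c=bot.read_camera(n); d[n]=c; cv2.imwrite(f"pics/{n}0.png",c["pixels"])
    print(n,c["fx"],c["cx"],c["cy"],c["R"],c["t"])
pickle.dump(d,open("c0.pkl","wb"))
print(bot.current_clock(),bot.current_ee_pos(),bot.current_tool_rot())
E
```

```text
scene 382.05675904029357 321.0475705372679 203.03690253437236 [[ 0.48275959  0.8757225  -0.00729996]
 [ 0.71022775 -0.39637692 -0.58177476]
 [-0.51236678  0.2756727  -0.81331718]] [-0.21011899 -0.27589691  1.16887461]
top 376.85728776652724 322.3475418759808 196.99396044781957 [[ 0.0044266  -0.99923223  0.03892752]
 [-0.98963998 -0.00996379 -0.1432251 ]
 [ 0.143503   -0.03789023 -0.98892427]] [-0.01942979  0.4816688   0.7808566 ]
0.1 [ 0.23997219 -0.52190214  0.21372672] [-2.64391854e+00  1.69467159e+00  1.87179607e-03]
```

View pics/scene0.png

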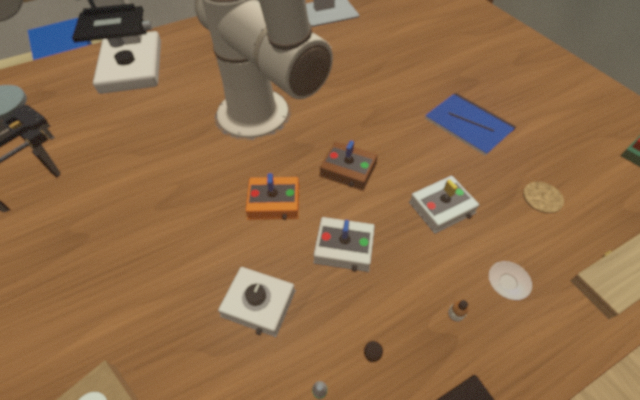

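View pics/top0.png

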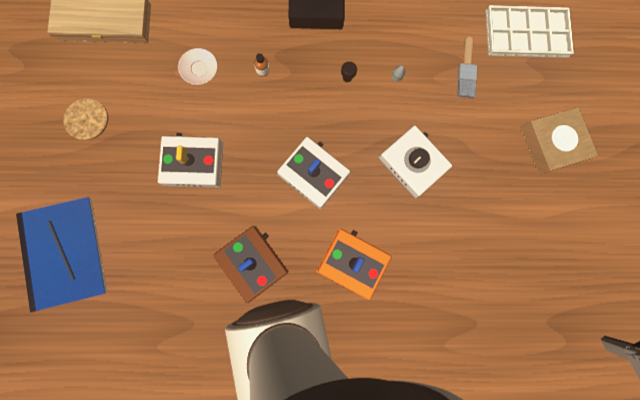

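The target is the pale box with the blue paddle. In the top view it is at about (313,172), with its green dot near (298,158) and red near (329,183). In the scene view it is at about (345,243). Next I'll cast rays onto z = 0.04.

```bash
cat > h.py <<'E'
import numpy as np,cv2
def ray(c,u,v,z):
    R=np.array(c["R"]);t=np.array(c["t"]);o=-R.T@t
    d=R.T@np.array([(u-c["cx"])/c["fx"],(v-c["cy"])/c["fy"],1]);return o+d*(z-o[2])/d[2]
def blobs(c,col,win):
    p=c["pixels"].astype(int);b,g,r=p[...,0],p[...,1],p[...,2]
    m={'g':(g>1.5*r)&(g>1.5*b)&(g>80),'r':(r>2.2*g)&(r>2*b)&(r>100),'b':(b>1.4*r)&(b>1.3*g)&(b>70)}[col].astype(np.uint8)
    x0,x1,y0,y1=win;k=np.zeros_like(m);k[y0:y1,x0:x1]=m[y0:y1,x0:x1]
    n,_,s,ce=cv2.connectedComponentsWithStats(k)
    return [(s[i,4],ce[i]) for i in range(1,n) if s[i,4]>8]
E
python3 - <<'E'
import pickle;from h import *
d=pickle.load(open("c0.pkl","rb"))
for n,w in (("top",(275,352,135,210)),("scene",(312,378,215,270))):
    c=d[n]
    for k in 'grb':
        for a,p in blobs(c,k,w): print(n,k,a,p.round(1),ray(c,*p,0.083 if k=='b' else .04).round(4))
    bl={k:max(blobs(c,k,w),key=lambda q:q[0])[1] for k in 'gr'}
    G,Rr=ray(c,*bl['g'],.04),ray(c,*bl['r'],.04)
    print(n,'ctr',(G+Rr)/2,'dist',np.linalg.norm(G-Rr),'yaw+y',np.arctan2(*(G-Rr)[[1,0]]))
E
```

```text
top g 65 [298.1 158.1] [0.5661 0.0374 0.04  ]
top r 69 [329. 183.] [ 0.5118 -0.03    0.04  ]
top b 91 [313.3 165.8] [0.5396 0.0049 0.083 ]
top ctr [0.53898228 0.00370574 0.04      ] dist 0.0866039716506593 yaw+y 0.8932890304781141
scene g 50 [363.5 241.5] [0.5641 0.0381 0.04  ]
scene r 44 [325.5 236. ] [ 0.5101 -0.0294  0.04  ]
scene b 40 [345.5 226.4] [0.5325 0.0079 0.083 ]
scene ctr [0.53711558 0.00436586 0.04      ] dist 0.0864709667303779 yaw+y 0.896511638088875
```

Both views agree to about 2 mm: centre (0.538, 0.004), and +y heading 0.895 rad. I'll close the gripper, come down on the red side clear of the paddle, and then look.

```bash
cat >> h.py <<'E'
C=np.array([.538,.004]);U=np.array([np.cos(.895),np.sin(.895)])
def P(s,z): return [*(C+s*U),z]
E
python3 - <<'E'
from workcell import bot;from h import *
from scipy.spatial.transform import Rotation as Ro
best=None
for s in (1,-1):
    y=s*np.array([*U,0]);z=np.array([0,0,-1.]);x=np.cross(y,z)
    rv=Ro.from_matrix(np.c_[x,y,z]).as_rotvec()
    q=bot.inverse_kinematics(P(-.045,.2),rv);print(s,q)
    if q is not None:
        k=np.abs(np.array(q)-bot.current_joints()).max()
        if best is None or k<best[0]: best=(k,rv)
rv=best[1]; np.save("rv.npy",rv)
bot.set_gripper(0.0,10)
bot.goto(P(-.045,.2),rv)
bot.line_to(P(-.045,.073))
print(bot.current_clock(),bot.current_ee_pos(),P(-.045,.073),bot.current_contact_force())
for n in("scene","wrist"): cv2.imwrite(f"pics/{n}1.png",bot.read_camera(n)["pixels"])
E
```

```text
1 [-2.97881728e-01  2.45129634e-03  1.79191440e+00 -4.44089210e-16
  1.34722696e+00 -2.76367805e+00]
-1 [-2.97881728e-01  2.45129634e-03  1.79191440e+00 -8.88178420e-16
  1.34722696e+00  3.77914599e-01]
4.4583 [ 0.51068058 -0.03145079  0.07397665] [np.float64(0.5098516532624007), np.float64(-0.031109408652665763), 0.073] [0.25598296 0.64131963 1.22016349]
```

View pics/scene1.png

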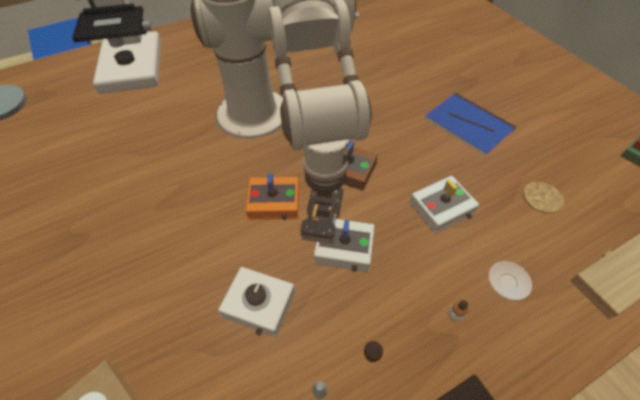

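View pics/wrist1.png

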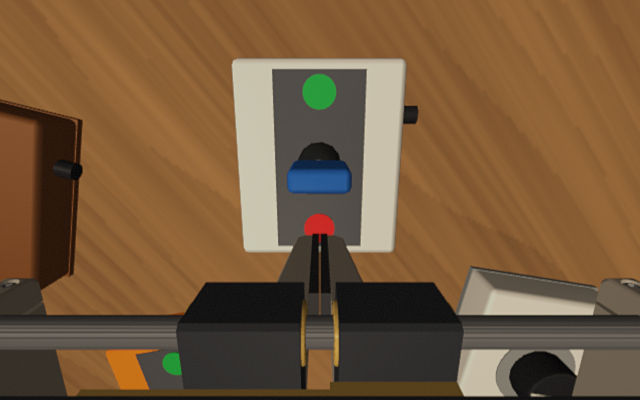

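The wrist view shows the closed fingers over the red dot at (320,230), lined up with the upright blue paddle at (320,177) and the green dot at (319,92). The fingers touch nothing. I'll push in steps, reading the force after each one.

Run:
```python
from workcell import bot;from h import *
f0=np.array(bot.current_contact_force())
bot.line_to(P(-.022,.073),max_speed=.06)
def rep():
    e=np.array(bot.current_ee_pos());f=np.array(bot.current_contact_force())-f0
    print(round(bot.current_clock(),2),((e[:2]-C)@U*1000).round(1),e[2].round(4),'Fu',(f[:2]@U).round(2)); return f[:2]@U
rep()
for s in (-.018,-.014,-.010,-.007,-.004):
    bot.line_to(P(s,.073),max_speed=.03)
    if rep()<-8: break
for n in("scene","wrist"): cv2.imwrite(f"pics/{n}2.png",bot.read_camera(n)["pixels"])
```

```text
5.09 -21.7 0.0729 Fu -1.34
5.38 -18.0 0.073 Fu -0.85
5.66 -14.0 0.073 Fu -1.9
5.94 -10.0 0.0731 Fu -2.62
6.19 -7.0 0.073 Fu -3.09
6.44 -4.2 0.0728 Fu -4.7
```

View pics/wrist2.png

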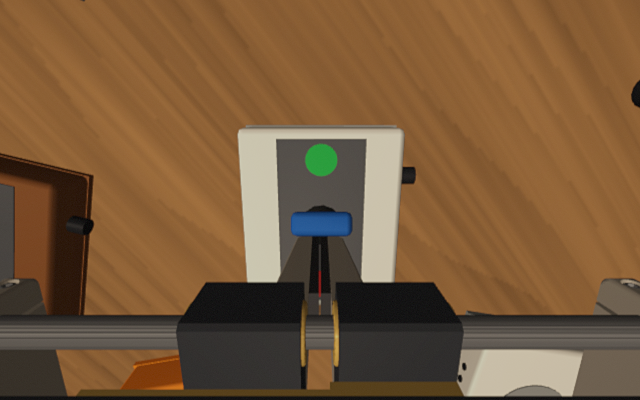

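View pics/scene2.png

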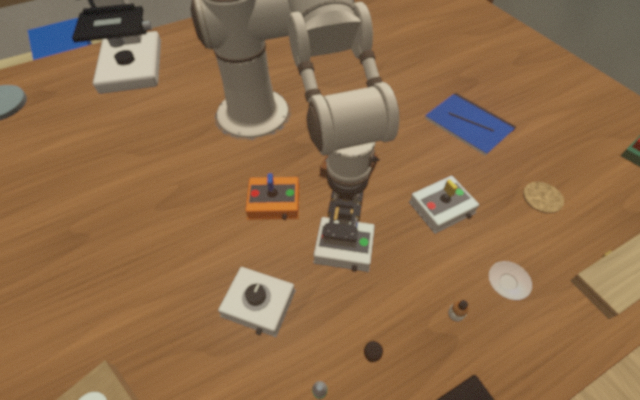

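The wrist view shows the blue paddle at (321,224), leaning away from the fingers towards the green dot at (321,160). I'll measure the angle with a ray and push 1 mm further.

Run:
```python
from workcell import bot;from h import *
import time
bot.line_to(P(-.003,.073),max_speed=.03)
e=np.array(bot.current_ee_pos());print(((e[:2]-C)@U*1000).round(1),bot.current_contact_force())
c=bot.read_camera("wrist");cv2.imwrite("pics/wrist3.png",c["pixels"])
p=max(blobs(c,'b',(250,390,150,260)),key=lambda q:q[0]);g=max(blobs(c,'g',(250,390,100,220)),key=lambda q:q[0])
for z in (.083,.096,.1):
    w=ray(c,*p[1],z); print('blue',p[1],z,((w[:2]-C)@U*1000).round(1))
w=ray(c,*g[1],.04);print('green s,lat',((w[:2]-C)@U*1000).round(1))
p_=c["pixels"][205:245,320].astype(int);print(p_.tolist()[::2])
bot.hold(1.3);print(bot.current_clock(),bot.current_contact_force())
```

```text
-3.2 [-1.28658439 -3.77459663 -0.32104774]
blue [320.88045007 222.50914205] 0.083 16.8
blue [320.88045007 222.50914205] 0.096 21.2
blue [320.88045007 222.50914205] 0.1 22.5
green s,lat 42.8
[[77, 82, 88], [39, 43, 47], [20, 22, 23], [86, 48, 15], [114, 66, 26], [137, 80, 36], [143, 84, 36], [145, 87, 38], [147, 87, 38], [149, 89, 40], [149, 89, 40], [150, 92, 43], [148, 89, 39], [142, 84, 35], [128, 73, 27], [39, 24, 16], [20, 23, 24], [20, 23, 23], [17, 19, 20], [18, 21, 21]]
8.1417 [-3.40788873 -4.0329756  -2.32203701]
```

The ray puts the paddle top about 22 mm over, so the angle is roughly 0.36 rad, and it has been held for more than 1.3 s. Now I'll release it slowly, retreat, and check.

Run:
```python
from workcell import bot;from h import *
bot.hold(.4)
bot.line_to(P(-.045,.073),max_speed=.04)
c=bot.read_camera("wrist");cv2.imwrite("pics/wrist4.png",c["pixels"])
bot.line_to(P(-.045,.2))
bot.goto([.30,-.45,.25],np.load("rv.npy"))
bot.hold(.2)
for n,w in (("top",(275,352,135,210)),("scene",(312,378,215,270))):
    c=bot.read_camera(n);cv2.imwrite(f"pics/{n}5.png",c["pixels"])
    print(n,[(a,p.round(1)) for a,p in blobs(c,'b',w)])
print(bot.current_clock(),bot.current_contact_force())
```

```text
top [(np.int32(89), array([313.3, 165.7]))]
scene [(np.int32(40), array([345.5, 226.4]))]
12.8083 [-0.09684214 -1.06239579  0.00775016]
```

View pics/top5.png

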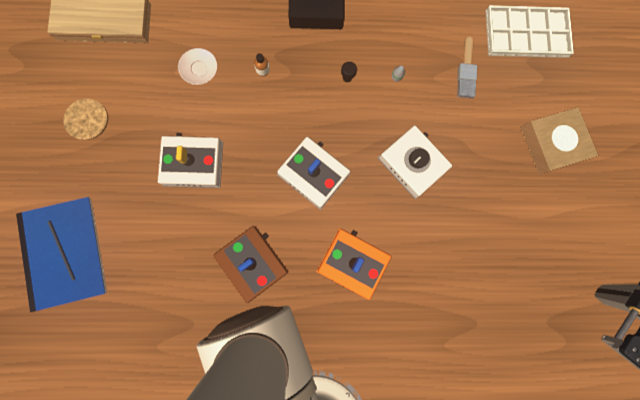

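View pics/wrist4.png

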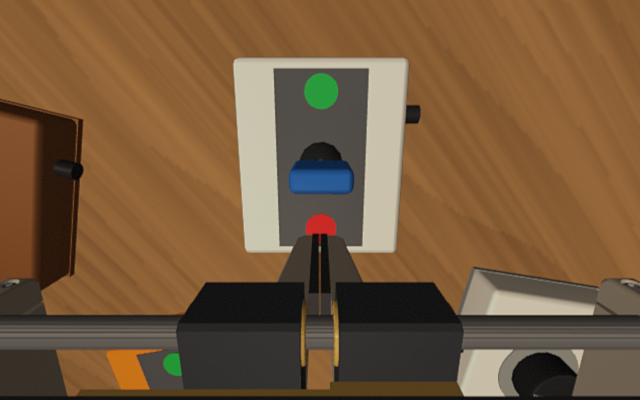

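The blue paddle is upright again: it is at (313.3,165.7) in the top view, against (313.3,165.8) before. The yellow paddle at (182,155) looks unchanged, and the arm is clear.

```bash
python3 -c "
from workcell import bot
bot.job_done();print(bot.current_clock())"
```

```text
the job is handed in; nothing more can be done
the job is handed in; nothing more can be done
```

I pushed the blue paddle on the pale box over towards its green dot with the closed fingers, held it there for about 2 s, then let it spring back. The job is handed in, and the clock read about 12.8 s just before (limit 32 s).

- **Push:** the wrist camera put the paddle at roughly 0.36 rad, past the 0.25 needed. The sideways force was about 5 N. The angle comes from one ray measurement, not a joint reading.
- **After release:** the blue paddle is back where it started, within 0.1 px in both the top and scene views. By eye, the yellow paddle and everything else look unmoved, and the arm is well clear.
- **Disagreements:** the two cameras differed by about 2 mm on the box position, which is within the stated calibration. The force sensor still read about 1 N with nothing touching, which I take as drift. No check failed.

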